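# Register a square copper tube in the bench stops

### The arm

A 7-joint arm with a two-finger parallel gripper is mounted at the origin on the work surface. World frame = base frame: x ahead of the robot, y to its left, z up, the work surface at z = 0. Lengths are in m, angles in rad, forces in N, time in s.
With the tool pointing down it reaches from about 0.425 to 0.825 m from the base axis. Payload 3.6 kg.
Tool frame: the origin (TCP) lies midway between the tips of the shut fingers; the grasp point (between the pads) lies 19 mm behind it; z points along the fingers, y is the line along which they close (so a half turn about z gives the same grasp; the last joint's range is limited). The gripper opens to 93 mm and grips with 3 to 60 N. Pads are 15 mm wide; open, the fingers measure 128 mm over their backs; the gripper's body (75 mm by 188 mm) begins 65 mm behind the grasp point.
Start: joints at [1.127, 0.615, -0.013, 1.423, 0.008, 1.103, -0.04], TCP at [0.263, -0.594, 0.192] pointing down, gripper open.
Joint ranges: [-3.12, 3.12], [-0.3, 2.06], [-1.34, 1.32], [0.26, 2.42], [-1.36, 4.5], [0.01, 1.98], [-2.84, 2.84]. Speed limits (rad/s): [2.79, 2.79, 3.14, 3.14, 3.14, 3.14, 3.14].

### API

Orientations are given as [roll, pitch, yaw] about the fixed x, y, z axes, in that order (R = Rz(yaw) Ry(pitch) Rx(roll)).
In Python, from bench import * gives the robot as it stands.
- The arm moves only by the shell command python3 -m pendant 'ROWS' [FORCE]. ROWS is text: rows parted by semicolons, each of 5 numbers parted by spaces: the shift along the tool's x, y, z in units of 30 mm (1.0 is 30 mm), then the turn about the tool's z in rad, then the finger opening in mm, from 0 to 93. A call has 1 to 8 rows; each row shifts and turns the commanded pose from where the row before left it, along the tool's axes as they then stand; what a row does not reach is not made up. A row lasts 1/8 s, in which the tool goes at most 62.5 mm and 10.7 degrees, less where a joint would pass 70% of its speed; a pose out of reach is approached as far as the arm can. A call is refused whole if a number of a shift passes 1 or a number of a turn 0.188, either way. A call with a gripper value outside its range is refused whole. The fingers move at their own pace and stop on an object; FORCE is the grip in N (left out, the last holds). Time passes only in rows, so rows that do not move let the fingers close. It gives the time, the measured TCP pose, the force, the opening and the grip force at its end, in the units of the state.
- sense(): the state, without advancing time (a new reading comes with each control period).
- get_image(name): name is "scene" or "top" or "wrist"; returns a dict with "frame" (400x640x3 uint8, blue, green, red), "fov_y" (degrees; the focal length in pixels is half the picture's height over the tangent of half this angle, whatever the lens; pixels are square), "cx", "cy" (the principal point, pixels), "pose" (4x4, takes a point from camera to world coordinates); the wrist camera has in their place "mount" (4x4, takes a point from camera to tool coordinates, whose origin is the TCP and whose axes are the flange's). Camera axes: x right, y down, z forward; pixel columns grow to the right and rows downward; lengths in m; the calibration is good to about 2 mm. A picture is of the moment at which its call begins: read the wrist's pose just before it. There is no depth.
- job_done(): hands the job in; it is judged then, once.
The state is a dict: "t": time; "q": joint angles; "joint_vel": joint speeds; "joint_torque": joint torques, N m; "tool_pos": TCP position; "ee_rot": TCP orientation; "force": force on the tool from outside, world axes, zero at the start; "wrist_torque": the same for the moment, N m; "opening": opening from 0.0 (shut) to 1.0 (fully open); "finger_force": force on a finger pad.
Only numpy, scipy, OpenCV 4.12 (cv2) and the standard library are available. Lean on these libraries where they do the work, as an engineer would, in place of code of your own. Each camera call takes 0.05 s, during which the arm holds its last target. There are 200 camera calls.

### The job

Two offcuts of square copper tube lie on the soldering bench. Put the longer one into the corner of the steel stops bolted to the bench and push it home, lying flat with its long side against the long stop and one end against the short stop, then let go. Leave the shorter square tube where it lies.

Things in the scene. Friction and masses are not known exactly. Their poses are not given: they have to be found in the camera images.
- long_tube: The longer square copper tube, plain copper, open at both ends: 150 mm long, 30 mm square outside, about 0.3 kg, lying loose on the bench. Origin at its centre (15 mm above the bench when lying); x runs along its length, y across, z up. Both ends are alike.
- short_tube: The shorter square copper tube, to be left alone: 90 mm long, 30 mm square, lying loose on the bench. Origin at its centre; x along its length. The two tubes lie one to the left and one to the right of the stops, either way round.
- stops: Low L of dark steel bar fixed to the bench, legs 25 mm wide, 12 mm high (lower than the tube). Origin: inner corner, at bench height. x runs along the long stop's inner face (190 mm; stop behind it, y < 0; far side from the robot), y along the short stop's inner face (60 mm; stop at x < 0; on the robot's right). The tube goes on bare bench at +x, +y, along x; fully home its centre is x = 75, y = 15 mm.
Mind the look-alikes: they are no part of the job. What is shaped like the long_tube but red is not meant.

How it is judged:
On the way:
1. the long tube is pushed against the stops (more than 0.5 N) (contact force between long_tube and stops above 0.5 N), for 0.05 s.
At the end, for the whole second after the job is handed in: The long tube lies flat on the bench inside the corner of the stops, at rest: its centre is within 10 mm of fully home along and across the stops, its length within 10 degrees of the long stop. The short tube has moved less than 20 mm (x of long_tube in the frame of stops between 0.065 and 0.085 m and y of long_tube in the frame of stops between 0.005 and 0.025 m and angle between the x axis of long_tube and the x axis of stops, either way round below 0.175 rad and height (world z) of long_tube between 0.01 and 0.02 m and linear speed of long_tube below 0.01 m/s and distance of short_tube from where it was at the start of the episode below 0.02 m); the robot touches nothing.
It fails at once if the short tube is moved by more than 20 mm (distance of short_tube from where it was at the start of the episode above 0.02 m).
It also fails if it takes over 38 s, if anything falls off the work surface, if the arm or the gripper's body presses on something with over 40 N, if the wrist force passes 120 N, or if a joint passes its speed limit or range.

## Working session

There is one attempt and no reset: what is moved stays moved. The work goes in short steps, Python scripts to look and compute and a shell command to move; the robot and the scene stay as the last step left them, time stands still between calls to the robot, and variables do not carry over. Pictures are saved under pics/ and viewed, at most 10 in all, crops included, and the job is handed in when it is done.

```bash
mkdir -p pics; cat > h.py <<'E'
from bench import *
import numpy as np, cv2
from scipy.spatial.transform import Rotation as R
def cam(n):
    s=sense(); im=get_image(n)
    if n=="wrist":
        T=np.eye(4); r=s["ee_rot"]; T[:3,:3]=R.from_euler('xyz',r).as_matrix() if np.size(r)==3 else np.array(r)
        T[:3,3]=s["tool_pos"]; im["pose"]=T@np.array(im["mount"])
    return im
def world(im,uv,z):
    f=200/np.tan(np.radians(im["fov_y"])/2); P=np.array(im["pose"])
    d=P[:3,:3]@np.array([(uv[0]-im["cx"])/f,(uv[1]-im["cy"])/f,1]); o=P[:3,3]
    return o+d*(z-o[2])/d[2]
E
python3 - <<'E'
from h import *
im=cam("top"); cv2.imwrite("pics/top.png",im["frame"]); print(im["pose"],im["fov_y"],im["cx"],im["cy"])
im=cam("scene"); cv2.imwrite("pics/scene.png",im["frame"])
s=sense();print(s)
E
```

```text
[[-0.02432277 -0.99771187  0.06308274  0.39565205]
 [-0.99959449  0.02333701 -0.01631666  0.00675759]
 [ 0.01480717 -0.06345402 -0.99787491  1.10784149]
 [ 0.          0.          0.          1.        ]] 45.92761022979276 316.280558658139 193.5344635944047
{'t': 0.1, 'q': array([ 1.12749861,  0.61581667, -0.01258099,  1.4247093 ,  0.00813586,
        1.10342367, -0.04043146]), 'joint_vel': array([ 0.00079882, -0.0016067 ,  0.00041185, -0.00373812,  0.00048891,
       -0.00023136,  0.00048804]), 'joint_torque': array([ 1.26741754e-03, -4.60035324e+01,  2.09937003e-01, -1.66243154e+01,
       -6.12997287e-02,  1.69137586e-02,  9.52112509e-05]), 'tool_pos': array([ 0.26281216, -0.59365814,  0.19071073]), 'ee_rot': array([-3.13928778e+00,  8.11034679e-05,  4.16818787e-01]), 'force': array([-0.29938777,  0.45008952,  0.51708636]), 'wrist_torque': array([0.06897912, 0.02691183, 0.03615531]), 'finger_force': 0.0, 'opening': 0.9963529050401574}
```

View pics/top.png

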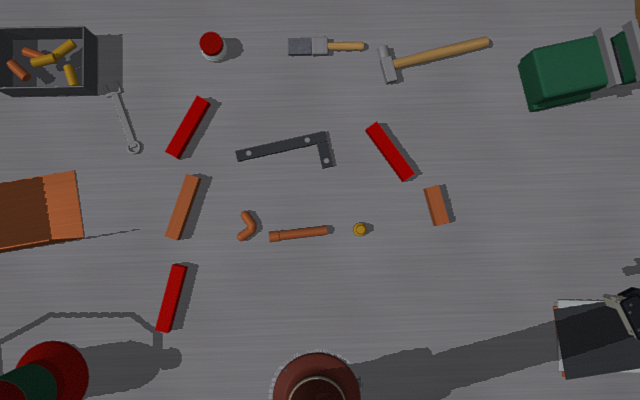

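View pics/scene.png

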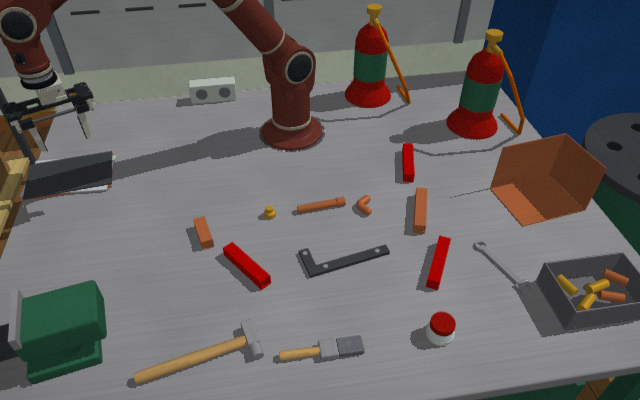

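The scene shows a copper long tube at top-view (183,207), lying between two red look-alikes. The copper short tube is at (437,205). The inner corner of the stops is near (318,146), with the long stop running left to (237,158). Next I'll measure these.

```bash
python3 - <<'E'
from h import *
im=cam("top"); f=im["frame"]; hsv=cv2.cvtColor(f,cv2.COLOR_BGR2HSV)
m=cv2.inRange(hsv,(4,80,60),(18,220,255))
n,l,st,c=cv2.connectedComponentsWithStats(m)
for i in range(1,n):
    if st[i,4]>150 and 150<c[i][0]<470:
        r=cv2.boxPoints(cv2.minAreaRect(np.argwhere(l==i)[:,::-1].astype(np.float32)))
        w=np.array([world(im,p,.03)[:2] for p in r]);e=[w[1]-w[0],w[2]-w[1]]
        a=max(e,key=np.linalg.norm)
        print(c[i].round(),w.mean(0).round(3),[np.linalg.norm(x).round(3) for x in e],'yaw',np.arctan2(a[1],a[0]).round(3))
crop=f[115:265,140:360]; cv2.imwrite("pics/crop.png",cv2.resize(crop,None,fx=3.6,fy=3.6,interpolation=cv2.INTER_CUBIC))
for p in [(318,146),(237,158)]: print(p,world(im,p,.012))
E
```

```text
[441.  52.] [ 0.788 -0.311] [np.float64(0.232), np.float64(0.025)] yaw -1.342
[346.  46.] [ 0.809 -0.088] [np.float64(0.082), np.float64(0.017)] yaw -1.589
[182. 207.] [0.441 0.296] [np.float64(0.15), np.float64(0.032)] yaw -0.342
[436. 205.] [ 0.431 -0.284] [np.float64(0.039), np.float64(0.09)] yaw -2.903
[247. 226.] [0.393 0.148] [np.float64(0.068), np.float64(0.039)] yaw -0.194
[297. 233.] [0.374 0.033] [np.float64(0.133), np.float64(0.024)] yaw -1.492
[300. 373.] [0.065 0.029] [np.float64(0.174), np.float64(0.067)] yaw -1.074
(318, 146) [ 0.57634035 -0.01790009  0.012     ]
(237, 158) [0.55226081 0.17167108 0.012     ]
```

View pics/crop.png

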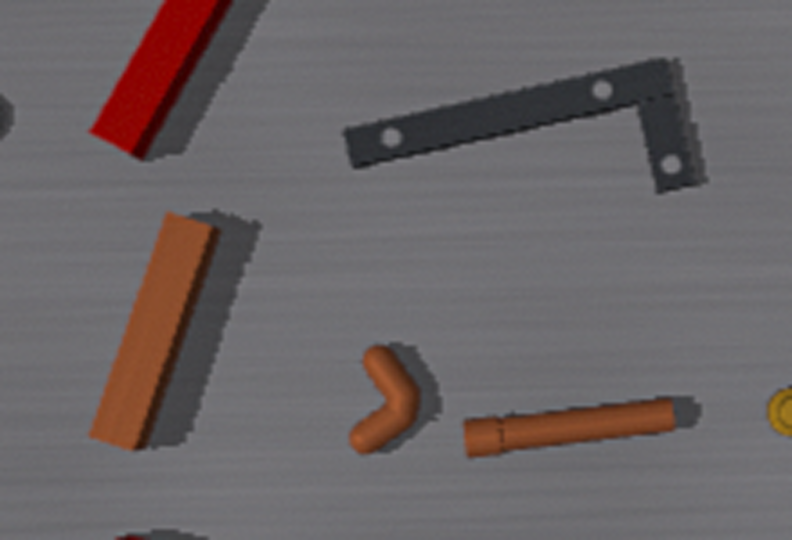

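Inner corner is at about (0.581,-0.016), stop yaw 1.772, and home centre is about (0.551,0.055). The long tube is at (0.441,0.296) with yaw -0.342. I'm moving toward it now.

```bash
python3 -m pendant '.96 -.7 0 0 93;.96 -.7 0 0 93;.96 -.7 0 0 93;.96 -.7 0 0 93;.96 -.7 0 0 93;.96 -.7 0 0 93;.96 -.7 0 0 93;.96 -.7 0 0 93'
python3 -m pendant '.96 -.7 0 0 93;.96 -.7 0 0 93;.96 -.7 0 0 93;.96 -.7 0 0 93;.96 -.7 0 0 93;.96 -.7 0 0 93;.96 -.7 0 0 93;.96 -.7 0 0 93'
```

```text
t: 1.15
tool_pos: [0.4061, -0.3462, 0.1916]
ee_rot: [-3.141, 0.0, 0.417]
force: [-0.7, -0.2, 0.1]
opening: 1.004
finger_force: 0.0
t: 2.15
tool_pos: [0.5487, -0.0995, 0.1915]
ee_rot: [-3.141, 0.0, 0.417]
force: [-0.5, -0.3, -0.6]
opening: 0.997
finger_force: 0.0
```

```bash
python3 -m pendant '.15 -.97 0 0 93;.15 -.97 0 0 93;.15 -.97 0 0 93;.15 -.97 0 0 93;.15 -.97 0 0 93;.15 -.97 0 0 93;.15 -.97 0 0 93'
python3 -m pendant '.15 -.97 0 0 93;.15 -.97 0 0 93;.15 -.97 0 0 93;.15 -.97 0 0 93;.15 -.97 0 0 93;.15 -.97 0 0 93;.15 -.97 0 0 93'
python3 -m pendant '0 0 0 -.183 93;0 0 0 -.183 93;0 0 0 -.183 93;0 0 0 -.183 93;0 0 0 -.183 93;0 0 0 -.183 93;0 0 0 -.183 93'
python3 -m pendant '0 0 0 -.183 93;0 0 0 -.183 93;0 0 0 -.183 93;0 0 0 -.183 93;0 0 0 -.183 93;0 0 0 -.183 93;0 0 0 0 93'
python3 - <<'E'
from h import *
print(sense()["q"].round(2))
im=cam("wrist"); f=im["frame"]; cv2.imwrite("pics/w1.png",f)
hsv=cv2.cvtColor(f,cv2.COLOR_BGR2HSV)
m=cv2.inRange(hsv,(4,80,60),(18,220,255))
n,l,st,c=cv2.connectedComponentsWithStats(m)
for i in range(1,n):
    if st[i,4]>800:
        r=cv2.boxPoints(cv2.minAreaRect(np.argwhere(l==i)[:,::-1].astype(np.float32)))
        w=np.array([world(im,p,.03)[:2] for p in r]);e=[w[1]-w[0],w[2]-w[1]]
        a=max(e,key=np.linalg.norm)
        print(c[i].round(),w.mean(0).round(3),[np.linalg.norm(x).round(3) for x in e],'yaw',np.arctan2(a[1],a[0]).round(3))
E
```

```text
t: 3.02
tool_pos: [0.4943, 0.0993, 0.1916]
ee_rot: [-3.141, 0.0, 0.417]
force: [0.0, 0.2, -0.4]
opening: 1.004
finger_force: 0.0
t: 3.9
tool_pos: [0.4407, 0.2982, 0.1916]
ee_rot: [3.141, 0.001, 0.417]
force: [0.1, 0.4, -0.4]
opening: 1.001
finger_force: 0.0
t: 4.78
tool_pos: [0.441, 0.2972, 0.1915]
ee_rot: [-3.141, 0.0, 1.704]
force: [-0.8, -1.0, 0.2]
opening: 1.0
finger_force: 0.0
t: 5.65
tool_pos: [0.4411, 0.2971, 0.1913]
ee_rot: [-3.141, -0.001, 2.793]
force: [0.5, 0.9, 0.6]
opening: 0.998
finger_force: 0.0
[-0.12  0.53 -0.79  1.75  0.43  1.04  0.16]
[571.  82.] [0.435 0.606] [np.float64(0.172), np.float64(0.15)] yaw 1.666
[321. 177.] [0.441 0.296] [np.float64(0.028), np.float64(0.148)] yaw -0.337
[203. 181.] [0.393 0.158] [np.float64(0.039), np.float64(0.066)] yaw -0.178
[119. 197.] [0.375 0.047] [np.float64(0.141), np.float64(0.022)] yaw 1.661
```

View pics/w1.png

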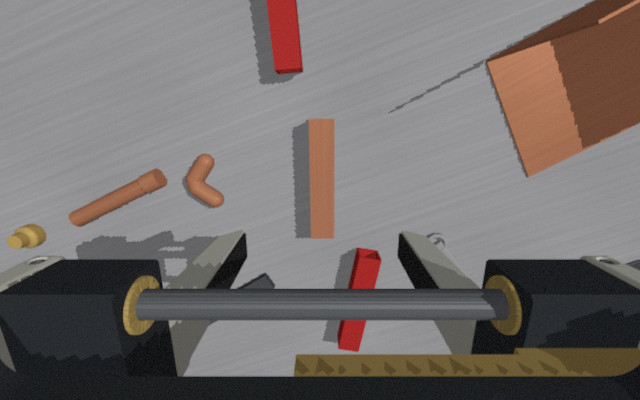

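```bash
python3 -m pendant '0 0 .8 -.012 70;0 0 1 0 70;0 0 1 0 70;0 0 1 0 70;0 0 .9 0 70;0 0 .7 0 70;0 0 .42 0 70;0 0 0 0 70'
python3 -m pendant '0 0 0 0 20;0 0 0 0 20;0 0 0 0 20;0 0 0 0 20;0 0 0 0 20;0 0 0 0 20;0 0 0 0 20' 35
```

```text
t: 6.7
tool_pos: [0.4408, 0.2972, 0.0167]
ee_rot: [-3.14, -0.0, 2.807]
force: [0.5, 0.4, -0.5]
opening: 0.752
finger_force: 0.0
t: 7.58
tool_pos: [0.4411, 0.2975, 0.0172]
ee_rot: [3.142, -0.0, 2.808]
force: [0.1, -0.5, 0.2]
opening: 0.216
finger_force: 0.0
```

```bash
python3 - <<'E'
from h import *
a=cam("wrist")["frame"]; b=cam("top")["frame"][130:280,130:370]
cv2.imwrite("pics/w2.png",np.vstack([cv2.resize(a,(480,300)),cv2.resize(b,(480,300))]))
E
```

```text
(no output)
```

View pics/w2.png

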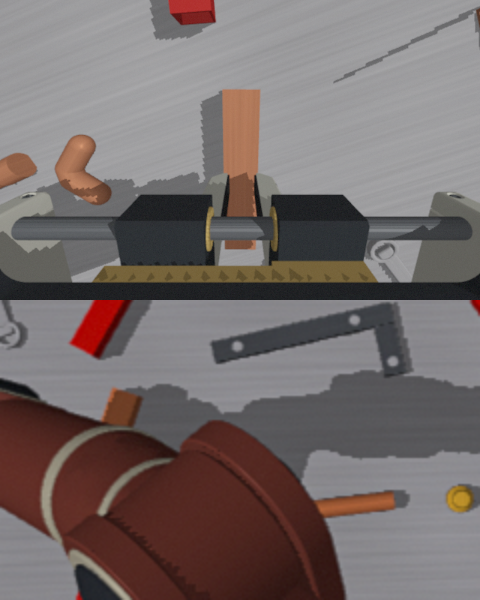

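The fingers closed to 20 mm without touching anything. The bare tips straddle the tube (wrist view at 240,180) while the pads sit above it. I'll open, go lower and grip again.

```bash
python3 -m pendant '0 0 0 0 65;0 0 0 0 65;0 0 0 0 65;0 0 0 0 65;0 0 0 0 65;0 0 .2 0 65;0 0 .2 0 65;0 0 0 0 65'
python3 -m pendant '0 0 0 0 15;0 0 0 0 15;0 0 0 0 15;0 0 0 0 15;0 0 0 0 15;0 0 0 0 15;0 0 0 0 15' 35
```

```text
t: 8.68
tool_pos: [0.4407, 0.2971, 0.0045]
ee_rot: [-3.14, -0.001, 2.808]
force: [0.0, -0.6, -0.1]
opening: 0.701
finger_force: 0.0
t: 9.55
tool_pos: [0.4411, 0.2975, 0.0052]
ee_rot: [3.142, -0.0, 2.808]
force: [0.1, -0.2, 0.7]
opening: 0.162
finger_force: 0.0
```

```bash
python3 - <<'E'
from h import *
im=cam("wrist");a=im["frame"]
cv2.imwrite("pics/w3.png",cv2.resize(a[100:350,200:450],(600,600),interpolation=cv2.INTER_CUBIC))
f=200/np.tan(np.radians(im["fov_y"])/2);M=np.linalg.inv(im["mount"]);print(np.array(im["mount"]).round(3))
for p in [(0,0,0),(0,0,-.019),(.075,.015,-.025),(.075,-.015,-.025),(-.075,-.015,-.025),(0,.0075,0),(0,-.0075,0)]:
    c=M@np.array([*p,1]); print(p,(f*c[:2]/c[2]+[im["cx"],im["cy"]]).round())
E
```

```text
[[ 0.001 -0.963 -0.27   0.074]
 [ 1.     0.001  0.001 -0.   ]
 [-0.    -0.27   0.963 -0.192]
 [ 0.     0.     0.     1.   ]]
(0, 0, 0) [322. 228.]
(0, 0, -0.019) [322. 239.]
(0.075, 0.015, -0.025) [349. 116.]
(0.075, -0.015, -0.025) [295. 116.]
(-0.075, -0.015, -0.025) [300. 343.]
(0, 0.0075, 0) [333. 228.]
(0, -0.0075, 0) [311. 228.]
```

View pics/w3.png

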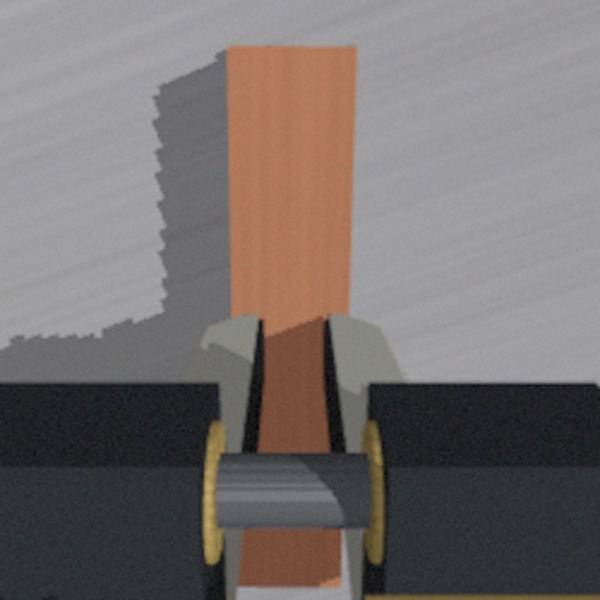

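The pads look as if they sit above the tube's top (wrist crop 262–328, y 318), although the TCP reads 5 mm. An independent check from the scene camera should settle it.

```bash
python3 - <<'E'
from h import *
im=cam("scene");a=im["frame"].copy();s=sense()
f=200/np.tan(np.radians(im["fov_y"])/2);M=np.linalg.inv(im["pose"])
def pr(p):
    c=M@np.array([*p,1]); return f*c[:2]/c[2]+[im["cx"],im["cy"]]
p=s["tool_pos"]
u=pr(p); print(u, pr(p+[0,0,.03]))
x0,y0=int(u[0])-50,int(u[1])-70
b=cv2.resize(a[y0:y0+100,x0:x0+100],(600,600),interpolation=cv2.INTER_CUBIC)
for h,c in((0,(0,255,0)),(.03,(255,0,0))):
    q=(pr(p+[0,0,h])-[x0,y0])*6; cv2.drawMarker(b,tuple(int(v) for v in q),c,0,14,1)
for sx in(-1,1):
  for sy in(-1,1):
    d=R.from_euler('z',2.807).as_matrix()@np.array([sx*.075,sy*.015,0])
    q=(pr([.441+d[0],.296+d[1],.03])-[x0,y0])*6; cv2.circle(b,tuple(int(v) for v in q),4,(0,255,255),1)
cv2.imwrite("pics/s2.png",b)
E
```

```text
[419.51796523 212.29236756] [421.06722203 204.36067534]
```

View pics/s2.png

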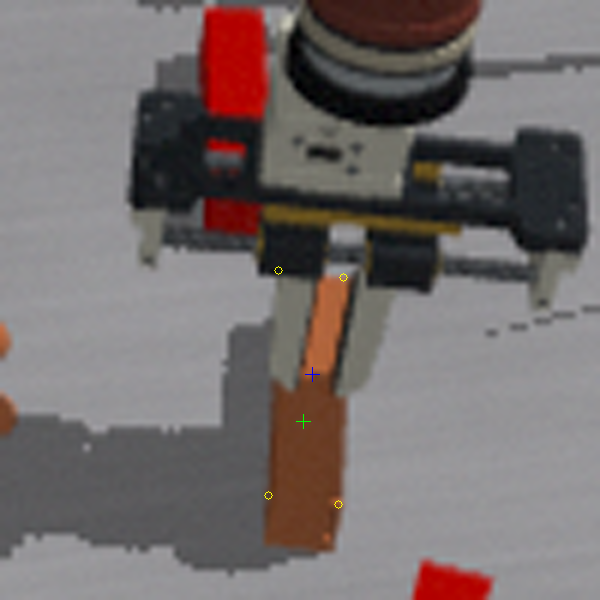

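The fingertips look about level with the tube's top, so the real tips seem to be roughly 25 mm above the reported TCP. I'll probe downward in small steps and watch the force.

```bash
python3 -m pendant '0 0 0 0 65;0 0 0 0 65;0 0 0 0 65;0 0 0 0 65;0 0 0 0 65;0 0 .1 0 65;0 0 .1 0 65;0 0 0 0 65'
```

```text
t: 10.65
tool_pos: [0.4409, 0.2973, -0.0012]
ee_rot: [-3.141, -0.0, 2.808]
force: [0.2, 0.0, -0.4]
opening: 0.696
finger_force: 0.0
```

```bash
python3 -m pendant '0 0 .1 0 65;0 0 .1 0 65;0 0 .1 0 65;0 0 .1 0 65;0 0 0 0 65'
python3 -m pendant '0 0 0 0 15;0 0 0 0 15;0 0 0 0 15;0 0 0 0 15;0 0 0 0 15;0 0 0 0 15;0 0 0 0 15' 35
```

```text
t: 11.28
tool_pos: [0.441, 0.2974, -0.0131]
ee_rot: [-3.141, -0.0, 2.808]
force: [-0.2, -0.3, -0.0]
opening: 0.698
finger_force: 0.0
t: 12.15
tool_pos: [0.441, 0.297, -0.0128]
ee_rot: [-3.141, 0.0, 2.808]
force: [-0.1, -1.2, 3.1]
opening: 0.319
finger_force: 35.0
```

The gripper is holding the tube at 29.7 mm opening and 35 N, so the real tips are about 25 mm above the reported TCP. I'll regrip 4 mm higher so the far finger clears the 12 mm stop, then lift.

```bash
python3 -m pendant '0 0 0 0 50;0 0 0 0 50;0 0 0 0 50;0 0 -.13 0 50;0 0 0 0 20;0 0 0 0 20;0 0 0 0 20;0 0 0 0 20' 45
python3 -m pendant '0 0 0 0 20;0 0 -.3 0 20;0 0 -.6 0 20;0 0 -.6 0 20;0 0 -.5 0 20;0 0 0 0 20' 45
```

```text
t: 13.15
tool_pos: [0.4411, 0.2972, -0.0089]
ee_rot: [-3.141, 0.0, 2.808]
force: [-0.7, -0.4, 1.5]
opening: 0.32
finger_force: 45.0
t: 13.9
tool_pos: [0.442, 0.2983, 0.0528]
ee_rot: [3.139, 0.002, 2.808]
force: [-0.1, -0.5, -4.5]
opening: 0.317
finger_force: 45.0
```

```bash
python3 -m pendant '-.69 -.78 0 0 20;-.69 -.78 0 0 20;-.69 -.78 0 0 20;-.69 -.78 0 0 20;-.69 -.78 0 0 20;-.69 -.78 0 0 20;-.69 -.78 0 0 20;-.65 -.76 0 0 20'
python3 -m pendant '0 0 0 .148 20;0 0 0 .148 20;0 0 0 .148 20;0 0 0 .148 20;0 0 0 .148 20;0 0 0 .148 20;0 0 0 .148 20;0 0 0 0 20'
python3 - <<'E'
from h import *
im=cam("wrist");a=im["frame"];cv2.imwrite("pics/w4.png",a)
E
```

```text
t: 14.9
tool_pos: [0.5352, 0.066, 0.0505]
ee_rot: [-3.141, -0.001, 2.808]
force: [0.4, 0.3, -2.7]
opening: 0.319
finger_force: 45.0
t: 15.9
tool_pos: [0.5348, 0.0675, 0.0508]
ee_rot: [-3.141, 0.0, 1.774]
force: [-1.1, -0.3, -3.2]
opening: 0.315
finger_force: 45.0
```

View pics/w4.png

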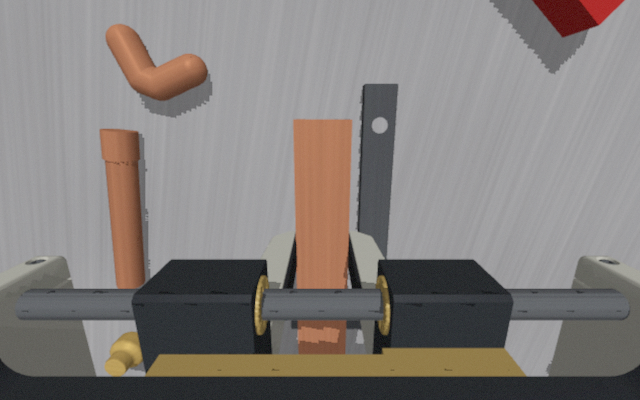

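Wrist view: the tube is held level (x 293–351), and the long stop's inner edge runs along x≈362→359, with its end at row 85. Next I'll measure the stop relative to the tool.

```bash
python3 - <<'E'
from h import *
im=cam("wrist");s=sense();p=s["tool_pos"];T=R.from_euler('xyz',s["ee_rot"]).as_matrix()
g=cv2.cvtColor(im["frame"],cv2.COLOR_BGR2GRAY)
for r in(95,150,215): print(r,g[r,352:372].tolist())
for uv in[(363,85),(362,95),(360,150),(358,215)]:
    w=world(im,uv,.012);print(uv,w.round(4),((w-p)@T*1000).round(1))
for uv in[(294,121),(351,121)]:
    w=world(im,uv,p[2]+.0389);print((( w-p)@T*1000).round(1))
E
```

```text
95 [157, 159, 163, 160, 160, 160, 159, 157, 152, 126, 83, 35, 62, 82, 81, 80, 86, 84, 84, 86]
150 [161, 161, 160, 160, 162, 162, 137, 112, 82, 39, 63, 81, 84, 86, 82, 80, 78, 85, 82, 85]
215 [160, 160, 161, 156, 147, 107, 56, 58, 76, 82, 85, 82, 82, 83, 84, 84, 85, 83, 86, 86]
(363, 85) [0.5453 0.1695 0.012 ] [97.9 30.8 38.8]
(362, 95) [0.5462 0.1626 0.012 ] [90.9 30.3 38.8]
(360, 150) [0.5544 0.1229 0.012 ] [50.4 30.3 38.8]
(358, 215) [0.5655 0.0706 0.012 ] [-3.1 30.6 38.8]
[ 72.9 -13.6 -38.9]
[ 73.   15.2 -38.9]
```

```bash
python3 -m pendant '0 0 .4 0 20;0 0 .6 0 20;0 0 .5 0 20;0 0 .3 0 20;0 0 .16 0 20;0 0 0 0 20'
python3 -m pendant '-.1 .15 0 0 20;-.1 .15 0 0 20;-.1 .1 0 0 20;0 .05 0 0 20;0 .05 0 0 20;0 .03 0 0 20;0 0 0 0 20'
```

```text
t: 16.75
tool_pos: [0.5354, 0.0674, -0.0079]
ee_rot: [-3.142, -0.0, 1.772]
force: [-0.3, 0.8, -3.4]
opening: 0.322
finger_force: 45.0
t: 17.62
tool_pos: [0.5523, 0.0618, -0.0078]
ee_rot: [-3.141, -0.0, 1.772]
force: [-0.2, -0.7, -3.6]
opening: 0.319
finger_force: 45.0
```

```bash
python3 -m pendant '0 .03 0 0 20;0 .03 0 0 20;0 .03 0 0 20;0 0 0 0 20'
```

```text
t: 18.12
tool_pos: [0.5524, 0.0617, -0.0081]
ee_rot: [-3.136, 0.001, 1.772]
force: [-4.8, -0.7, 0.2]
opening: 0.316
finger_force: 45.0
```

```bash
python3 -m pendant '-.07 0 0 0 20;-.07 0 0 0 20;-.05 0 0 0 20;-.03 0 0 0 20;0 0 0 0 20'
```

```text
t: 18.75
tool_pos: [0.5533, 0.0575, -0.0085]
ee_rot: [-3.136, -0.003, 1.773]
force: [-4.6, 2.4, -4.1]
opening: 0.315
finger_force: 45.0
```

```bash
python3 -m pendant '-.04 0 0 0 20;-.04 0 0 0 20;-.04 0 0 0 20;0 0 0 0 20'
```

```text
t: 19.25
tool_pos: [0.5535, 0.0565, -0.0085]
ee_rot: [-3.136, -0.006, 1.775]
force: [-6.4, 5.2, -2.8]
opening: 0.319
finger_force: 45.0
```

Force is rising in both directions with the motion stalled, so the tube is home. I'll release, rise straight up and look.

```bash
python3 -m pendant '0 0 0 0 55;0 0 0 0 55;0 0 0 0 55;0 0 0 0 55;0 0 -.3 0 55;0 0 -.7 0 55;0 0 -1 0 55;0 0 -1 0 55'
python3 -m pendant '0 0 -1 0 55;0 0 -1 0 55;-1 0 -.5 0 55;-1 0 0 0 55;-1 0 0 0 55;-1 0 0 0 55;0 0 0 0 55;0 0 0 0 55'
python3 - <<'E'
from h import *
im=cam("wrist");f=im["frame"];cv2.imwrite("pics/w5.png",f)
m=cv2.inRange(cv2.cvtColor(f,cv2.COLOR_BGR2HSV),(4,80,60),(18,220,255))
n,l,st,c=cv2.connectedComponentsWithStats(m)
for i in range(1,n):
    if st[i,4]>800:
        r=cv2.boxPoints(cv2.minAreaRect(np.argwhere(l==i)[:,::-1].astype(np.float32)))
        w=np.array([world(im,p,.03)[:2] for p in r]);e=[w[1]-w[0],w[2]-w[1]]
        a=max(e,key=np.linalg.norm)
        print(c[i].round(),w.mean(0).round(3),[np.linalg.norm(x).round(3) for x in e],'yaw',np.arctan2(a[1],a[0]).round(3))
E
```

```text
t: 20.25
tool_pos: [0.5576, 0.0522, 0.0838]
ee_rot: [3.141, -0.0, 1.772]
force: [-0.4, 0.3, -0.7]
opening: 0.592
finger_force: 0.0
t: 21.25
tool_pos: [0.5811, -0.0638, 0.1577]
ee_rot: [3.141, -0.001, 1.773]
force: [0.0, 0.9, 0.1]
opening: 0.589
finger_force: 0.0
[149.  59.] [0.385 0.025] [np.float64(0.026), np.float64(0.115)] yaw -1.491
[319.  71.] [0.556 0.049] [np.float64(0.029), np.float64(0.135)] yaw -1.356
[626. 230.] [ 0.927 -0.035] [np.float64(0.045), np.float64(0.126)] yaw -1.085
```

View pics/w5.png

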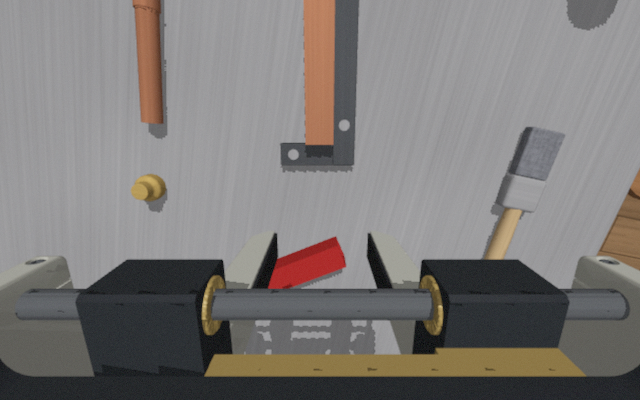

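The tube lies flat against the long stop (x≈335), with its end at the short stop (row 146). The gripper is clear of everything.

```bash
python3 -c "
from bench import *
print(job_done())"
```

```text
the job is handed in; nothing more can be done
None
```

The long copper tube was pushed home into the corner of the stops and let go, the short tube was never approached, and the job was handed in at about 21 s; no verdict came back.

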